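# Fold down the checking desk in the dry-goods store

## Robot

A 7-joint arm with a two-finger parallel gripper is mounted at the origin on the work surface. World frame = base frame: x ahead of the robot, y to its left, z up, the work surface at z = 0. Lengths are in m, angles in degrees, forces in N, time in s.
With the tool pointing down it reaches from about 0.35 to 0.9 m from the base axis. Payload 19.9 kg.
Tool frame: the origin (TCP) lies at the very end of the fingers, on their centre line; the grasp point (between the pads) lies 19 mm behind it (bot.tcp_to_grasp is the distance from the TCP to the grasp point, in m); z points along the fingers, y is the line along which they close (so a half turn about z gives the same grasp; the last joint's range is limited). The gripper opens to 85 mm and grips with 20 to 120 N. Pads are 22 mm wide; open, the fingers measure 114 mm over their backs; the gripper's body (76 mm by 85 mm) begins 54 mm behind the grasp point. The pads swing forward as they close: fully open they stand 13 mm farther back than shut.
Start: joints at [-67.294, 23.915, -0.59, 92.452, 0.269, 63.638, -3.037], TCP at [0.265, 0.566, 0.231] pointing down, gripper open.
Joint ranges: [-161.28, 161.28], [-22.2, 115.67], [-73.04, 71.86], [3.21, 147.25], [-68.34, 248.33], [10.77, 114.83], [-161.83, 161.83]. Speed limits (degrees/s): [108.29, 108.29, 136.94, 136.94, 172.46, 172.46, 172.46].

## Interface

Orientations are given as a 3x3 rotation matrix whose columns are the frame's x, y, z axes.
In Python, from station import bot gives the robot as it stands.
- The arm moves only by the tool jog_arm, never from a script. Its argument "moves" is a list of rows, each a list of 2 entries, a list of its own where there are three numbers: the shift along the world's x, y, z in units of 50 cm (1.0 is 50 cm), then the turn, a rotation vector about the world's x, y, z in units of 360 degrees (1.0 is 360 degrees). A call has exactly 10 rows; each row is the pose to reach, as a shift and turn from the pose commanded when the call began, turning the shorter way round; what a row does not reach only later rows make up. A row lasts 1/8 s, in which the tool goes at most 62.5 mm and 10.7 degrees, less where a joint would pass 70% of its speed; a pose out of reach is approached as far as the arm can. A call with a number of a shift or a turn outside -1 to 1 is refused whole. A call with a gripper value outside its range is refused whole. "grip" is the closure, from 0 (fully open) to 1 (shut), set as the call begins (left out, the last holds). The fingers move at their own pace and stop on an object; the grip force is fixed at half the most. Time passes only in rows, so rows that repeat a pose let the fingers close, or fill a call up. It gives the time, the measured TCP pose, the force, the opening and the grip force at its end, in the units of the state.
- bot.sense(): the state, without advancing time (a new reading comes with each control period).
- bot.capture(name): name is "side" or "top" or "wrist"; returns (picture, depth): 384x512x3 uint8, blue, green, red; 384x512 float32, m along the optical axis (not along the pixel's ray), 0 where there is no reading.
- bot.camera_params(name): a dict with "camera_matrix" (3x3 intrinsics, pixels), "camera_from_world" (4x4, takes a point from world to camera coordinates). Camera axes: x right, y down, z forward; pixel columns grow to the right and rows downward; lengths in m; the calibration is good to about 2 mm. A picture is of the moment at which its call begins: read the wrist's pose just before it. camera_params takes no time and is no camera call; for the wrist camera it gives the pose at the moment of the call.
- bot.hand_in(): hands the job in; it is judged then, once.
The state is a dict: "time_s": time; "joints": joint angles; "joint_vel": joint speeds; "tau": joint torques, N m; "position": TCP position; "orientation": TCP orientation; "contact_force": force on the tool from outside, world axes, zero at the start; "moment": the same for the moment, N m; "finger_gap": opening from 0.0 (shut) to 1.0 (fully open); "gripper_force": force on a finger pad.
Only numpy, scipy, OpenCV 4.12 (cv2) and the standard library are available. Lean on these libraries where they do the work, as an engineer would, in place of code of your own. Each camera call takes 0.05 s, during which the arm holds its last target. There are 200 camera calls.

## Task

Get the little checking desk ready for booking in a delivery: first pull both slide-out supports all the way out by their orange tongues, then lower the drop-front flap gently onto them by its bar, never letting it drop, so that it lies level on both. Let go, and leave the tin, the jar and the carton standing where they are.

Things in the scene. Friction and masses are not known exactly. Their poses are not given: they have to be found in the camera images.
- desk: Blue fixed desk cabinet, 300 mm wide (its y), 200 mm deep (its x from 0 to +200), top at 252 mm. Origin: at table height, foot of the front face, mid-width. x points into the cabinet, so supports and flap come out along its -x; y to the left as one faces the front; z up. Side panels and top begin 35 and 60 mm behind the front face.
- support_left (a joint): Travel of the left support (centre line at desk y = +95 mm) in m: 0 pushed in, 0.10 fully out (stop). Slides level along desk -x with about 2.5 N of friction and stays where left. An aluminium bearer 26 mm wide, 32 mm high, top 100 mm above the table, with an orange tongue on its front end.
- support_right (a joint): The same for the right support (centre line at desk y = -95 mm).
- tongue_left (a point): Point to grip the left support, moving with it: centre of the orange tongue's section (16 mm wide along desk y, 16 mm high), 76.5 mm above the table, 45 mm in front of the desk's front face when the support is in. Axes as the desk's. The tongue sticks out 75 mm from the bearer, its top 16 mm lower, and ends in a cross piece 34 mm wide, 20 mm high, 10 mm long, centred 25 mm in front of this point.
- tongue_right (a point): The same on the right support.
- flap (a joint): Hinge angle of the flap in rad: 0 shut (leaning 12 degrees back into the cabinet by its weight, no catch), 0.21 upright, 1.78 level on the pulled-out supports. Grows as the flap comes forward and down. Past upright it falls by itself unless held (lightly damped); with the supports in it sinks below level. Pale wooden board 270 mm wide, 14 mm thick, about 0.6 kg.
- bar (a point): Middle of the flap's pull bar: dark steel, round, 14 mm thick, 120 mm long, parallel to the hinge, on posts at y +-48 mm (87 mm free between them); 200 mm from the hinge axis in the flap's plane, 33 mm clear of the flap's free edge (160 mm from the axis). It can turn between the fingers as the flap swings. Axes turn with the flap: z from hinge to bar, y along the bar.
- hinge (a point): Middle of the flap's hinge axis, which runs along the desk's y at the front face, 108 mm above the table. Axes as the desk's.
- tin: Bystander: green-labelled food tin, 74 mm across, 110 mm high, standing in front of the desk; origin: centre of its foot.
- jar: Bystander: amber glass jar with red cap, 70 mm across, 120 mm high, standing in front of the desk; origin: centre of its foot.
- carton: Bystander: cardboard carton 90 x 130 x 80 mm high, standing in front of the desk, beyond tin and jar; origin: centre of its foot.

How it is judged:
By the outcome, as a careful person would: the job done as asked, in the order asked, and still so for the second after the job is handed in, with the robot touching nothing.
It also fails if it takes over 69 s, if anything falls off the work surface, if the arm or the gripper's body presses on something with over 40 N, if the wrist force passes 120 N, or if a joint passes its speed limit or range.

## Working session

There is one attempt and no reset: what is moved stays moved. The work goes in short steps, Python scripts to look and compute and a tool call to move; the robot and the scene stay as the last step left them, time stands still between calls to the robot, and variables do not carry over. Pictures are saved under pics/ and viewed, at most 10 in all, crops included, and the job is handed in when it is done.

Besides the shell and the picture viewer there is one more tool, called after "Call:" as name(argument=value, ...) on one line, values as JSON. jog_arm: Moves the arm, as the interface text tells. Shifts and turns lie within -1 to 1; 1 stands for 50 cm of shift or 360 degrees of turn. Its arguments: {"type":"object","properties":{"moves":{"type":"array","items":{"type":"array"}},"grip":{"type":"number"}},"required":["moves"]}

```bash
mkdir -p pics; ls
python3 - <<'E'
from station import bot
import cv2,numpy as np
s=bot.sense();print(s)
ims=[]
for n in("side","top"):
    im,d=bot.capture(n);np.savez(f"{n}0.npz",im=im,d=d,**bot.camera_params(n));cv2.imwrite(f"pics/{n}0.png",im)
    p=bot.camera_params(n);print(n,np.round(p["camera_matrix"],1).tolist(),np.round(p["camera_from_world"],3).tolist())
E
```

```text
pics
{'time_s': 0.0, 'joints': array([-67.29611472,  23.94919559,  -0.59135431,  92.48415322,
         0.26708043,  63.63952414,  -3.03534315]), 'joint_vel': array([ 4.66356038e-02,  1.31584367e-02,  1.48154274e-01,  1.39890551e-02,
       -4.02194881e-02,  1.36636579e-01,  5.02459720e-05]), 'tau': array([-1.14483330e-03, -8.64466739e+01,  6.78498242e-01, -4.34897518e+01,
        1.91488175e-02,  7.43502926e-03,  1.02343947e-05]), 'position': array([0.26478721, 0.56575692, 0.23065764]), 'orientation': array([[-9.05717606e-01,  4.23881335e-01, -4.82586390e-04],
       [ 4.23881606e-01,  9.05716876e-01, -1.15075180e-03],
       [-5.06955693e-05, -1.24681565e-03, -9.99999221e-01]]), 'contact_force': array([ 0.39844676, -0.19006179, -0.19255066]), 'moment': array([ 0.02168641,  0.00909951, -0.03920499]), 'gripper_force': 0.0, 'finger_gap': 0.9995521581054454}
side [[396.4, 0.0, 250.9], [0.0, 396.4, 184.5], [0.0, 0.0, 1.0]] [[0.972, -0.236, -0.011, -0.547], [-0.188, -0.747, -0.638, 0.305], [0.143, 0.622, -0.77, 1.082], [0.0, 0.0, 0.0, 1.0]]
top [[381.9, 0.0, 252.8], [0.0, 381.9, 194.7], [0.0, 0.0, 1.0]] [[-0.005, -1.0, -0.014, 0.136], [-0.981, 0.008, -0.192, 0.616], [0.192, 0.013, -0.981, 1.14], [0.0, 0.0, 0.0, 1.0]]
```

View pics/side0.png

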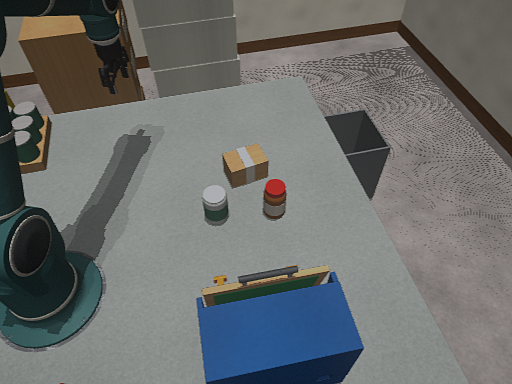

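View pics/top0.png

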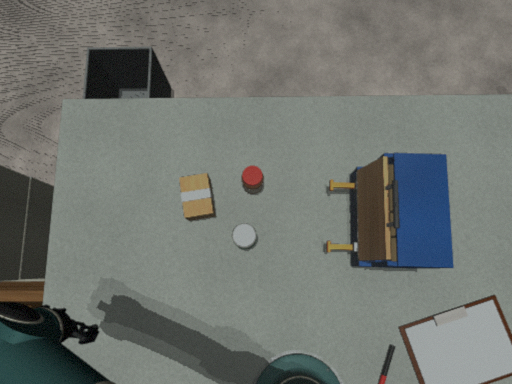

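The top view shows the desk's front facing world +y. The tongues are at about (340,186) and (340,247), the bar at (397,205), the tin at (244,236), the jar at (252,177) and the carton at (197,196).

```bash
cat > h.py <<'E'
import numpy as np,cv2
def load(n): return np.load(n+"0.npz")
def pts(K,T,d,mask):
    v,u=np.nonzero(mask&(d>0)); z=d[v,u]
    c=np.c_[(u-K[0,2])/K[0,0]*z,(v-K[1,2])/K[1,1]*z,z]
    return (c-T[:3,3])@T[:3,:3]
def plane(K,T,uv,h):
    r=T[:3,:3].T@np.linalg.solve(K,[uv[0],uv[1],1.]);c=-T[:3,:3].T@T[:3,3]
    return c+r*(h-c[2])/r[2]
E
python3 - <<'E'
from h import *
a=load("top");K,T,d,im=a["camera_matrix"],a["camera_from_world"],a["d"],a["im"]
hsv=cv2.cvtColor(im,cv2.COLOR_BGR2HSV)
m=cv2.inRange(hsv,(10,110,80),(30,255,255))
m[:,:320]=0;m[:,358:]=0
n,l,st,c=cv2.connectedComponentsWithStats(m)
for i in range(1,n):
    if st[i,4]>20:
        p=pts(K,T,d,l==i);print(st[i],c[i].round(1),p.min(0).round(3),p.max(0).round(3),np.median(p,0).round(3))
        for h in(.0845,):print(plane(K,T,c[i],h).round(4))
P=pts(K,T,d,np.ones_like(d,bool)).round(4)
# desk top
q=P[(abs(P[:,2]-.252)<.006)&(P[:,1]<-.1)];print(len(q))
r=cv2.minAreaRect(q[:,:2].astype(np.float32));print("top",r,cv2.boxPoints(r).round(3).tolist())
for nm,u0,u1,v0,v1 in(("tin",225,265,215,255),("jar",235,270,160,200),("carton",170,222,168,225)):
    mm=np.zeros(d.shape,bool);mm[v0:v1,u0:u1]=1;q=pts(K,T,d,mm);q=q[q[:,2]>.06];t=q[q[:,2]>q[:,2].max()-.012];print(nm,q[:,2].max(),t.min(0).round(3),t.max(0).round(3))
# bar: dark
m=cv2.inRange(hsv,(0,0,0),(180,90,110));m[:,:388]=0;m[:,404:]=0;m[:170]=0;m[240:]=0
p=pts(K,T,d,m>0);p=p[p[:,2]>.27];print("bar",len(p),p.min(0),p.max(0),np.median(p,0))
big=cv2.resize(im[140:280,315:465],None,fx=5,fy=4.2,interpolation=cv2.INTER_CUBIC);cv2.imwrite("pics/crop.png",big)
E
```

```text
[330 180  25  11 145] [340.8 185. ] [ 0.628 -0.183 -0.006] [ 0.657 -0.107  0.09 ] [ 0.641 -0.139  0.083]
[ 0.6408 -0.1406  0.0845]
[327 241  26  11 152] [338.2 246.5] [ 0.439 -0.166  0.069] [ 0.469 -0.09   0.089] [ 0.451 -0.123  0.084]
[ 0.4525 -0.1237  0.0845]
6303
top ((0.542047381401062, -0.29244133830070496), (0.1801166981458664, 0.30025649070739746), 87.77842712402344) [[0.3889999985694885, -0.37700000405311584], [0.6890000104904175, -0.3880000114440918], [0.6959999799728394, -0.20800000429153442], [0.3959999978542328, -0.19699999690055847]]
tin 0.1152316537956267 [0.455 0.125 0.103] [0.519 0.193 0.115]
jar 0.12501589717683204 [0.637 0.105 0.114] [0.698 0.163 0.125]
carton 0.08778153506219002 [0.545 0.256 0.076] [0.685 0.362 0.088]
bar 322 [ 0.48517257 -0.23189556  0.27071734] [ 0.60424899 -0.21012503  0.31537116] [ 0.54395558 -0.2204752   0.30811374]
```

View pics/crop.png

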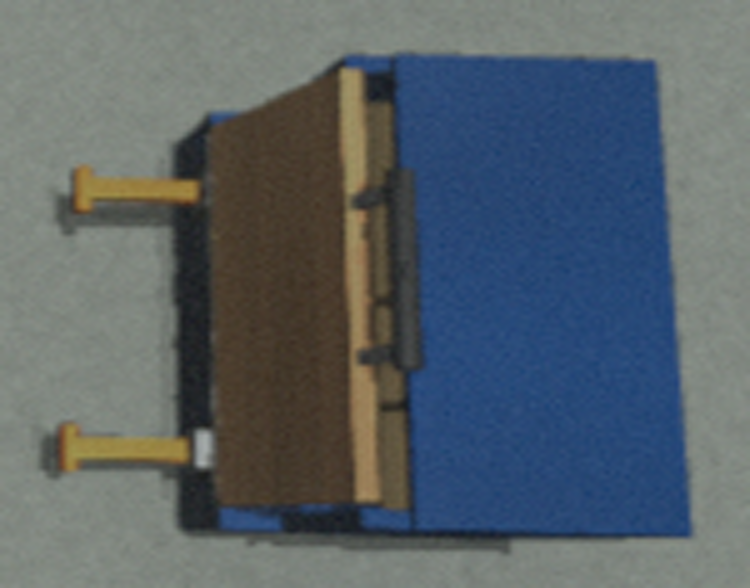

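The crop shows both orange tongues in front of the leaning flap. The right one, at lower left, is already about 12 mm out. The bar is at the desk top's front edge, and the desk's y axis is at about -2.1° in world.

Call:
jog_arm(moves=[[[0.05,-0.12,0],[0,0,-0.025]],[[0.08,-0.24,0],[0,0,-0.05]],[[0.11,-0.36,0],[0,0,-0.075]],[[0.14,-0.48,0],[0,0,-0.1]],[[0.18,-0.6,0],[0,0,-0.125]],[[0.21,-0.72,0],[0,0,-0.15]],[[0.25,-0.84,0],[0,0,-0.175]],[[0.28,-0.94,0],[0,0,-0.186]],[[0.28,-1,0],[0,0,-0.186]],[[0.28,-1,0],[0,0,-0.186]]], grip=0)

```text
time_s: 1.35
position: [0.4048, 0.0643, 0.2312]
orientation: [[0.039, 0.999, -0.0], [0.999, -0.039, 0.0], [0.0, -0.0, -1.0]]
contact_force: [-0.4, 0.4, -0.3]
finger_gap: 1.0
gripper_force: 0.0
```

Call:
jog_arm(moves=[[[0.02,-0.08,0],[0,0,0]],[[0.04,-0.16,-0.03],[0,0,0]],[[0.06,-0.24,-0.06],[0,0,0]],[[0.08,-0.31,-0.1],[0,0,0]],[[0.097,-0.35,-0.14],[0,0,0]],[[0.097,-0.363,-0.16],[0,0,0]],[[0.097,-0.363,-0.16],[0,0,0]],[[0.097,-0.363,-0.16],[0,0,0]],[[0.097,-0.363,-0.16],[0,0,0]],[[0.097,-0.363,-0.16],[0,0,0]]])

```text
time_s: 2.6
position: [0.4536, -0.1151, 0.1517]
orientation: [[0.035, 0.999, 0.001], [0.999, -0.035, 0.0], [0.0, 0.001, -1.0]]
contact_force: [0.6, 0.2, 0.1]
finger_gap: 0.995
gripper_force: 0.0
```

```bash
cat >> h.py <<'E'
def look(name,tag):
    from station import bot
    s=bot.sense();p=bot.camera_params(name);im,d=bot.capture(name);cv2.imwrite(f"pics/{tag}.png",im)
    return s,p["camera_matrix"],p["camera_from_world"],im,d
def orange(im):
    return cv2.inRange(cv2.cvtColor(im,cv2.COLOR_BGR2HSV),(10,110,60),(30,255,255))
E
python3 - <<'E'
from h import *
s,K,T,im,d=look("wrist","w1");print(s["position"].round(4))
n,l,st,c=cv2.connectedComponentsWithStats(orange(im))
for i in range(1,n):
    if st[i,4]>150:
        p=pts(K,T,d,l==i);p=p[(p[:,2]>.06)&(p[:,2]<.1)]
        if len(p):print(st[i],c[i].round(1),p.min(0).round(4),p.max(0).round(4),np.median(p,0).round(4))
E
```

```text
[ 0.4536 -0.1151  0.1517]
[ 236  168   48  101 2350] [258.8 212. ] [ 0.4387 -0.168   0.0681] [ 0.4718 -0.0917  0.0872] [ 0.4538 -0.1189  0.085 ]
[ 480  182   32   98 1794] [500.2 239.3] [ 0.6266 -0.1845  0.0675] [ 0.6488 -0.1081  0.087 ] [ 0.6357 -0.1555  0.0835]
```

View pics/w1.png

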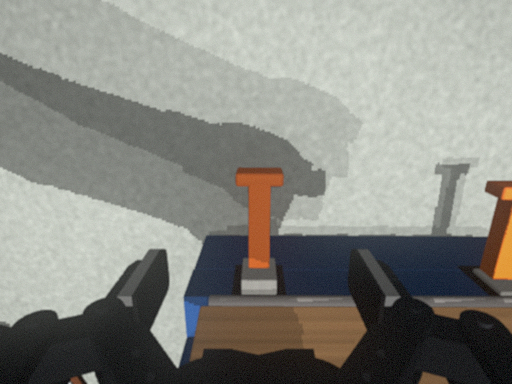

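The wrist view shows the right tongue centred between the fingers at (259,212), with its cross piece at row 175.

Call:
jog_arm(moves=[[[0,-0.004,-0.04],[0,0,0]],[[0,-0.004,-0.08],[0,0,0]],[[0,-0.004,-0.12],[0,0,0]],[[0,-0.004,-0.155],[0,0,0]],[[0,-0.004,-0.18],[0,0,0]],[[0,-0.004,-0.188],[0,0,0]],[[0,-0.004,-0.188],[0,0,0]],[[0,-0.004,-0.188],[0,0,0]],[[0,-0.004,-0.188],[0,0,0]],[[0,-0.004,-0.188],[0,0,0]]])

```text
time_s: 3.9
position: [0.4536, -0.1174, 0.0575]
orientation: [[0.036, 0.999, 0.0], [0.999, -0.036, -0.0], [0.0, 0.0, -1.0]]
contact_force: [0.0, -1.0, 0.4]
finger_gap: 1.001
gripper_force: 0.0
```

Call:
jog_arm(moves=[[[0,0,0],[0,0,0]],[[0,0,0],[0,0,0]],[[0,0,0],[0,0,0]],[[0,0,0],[0,0,0]],[[0,0,0],[0,0,0]],[[0,0,0],[0,0,0]],[[0,0,0],[0,0,0]],[[0,0,0],[0,0,0]],[[0,0,0],[0,0,0]],[[0,0,0],[0,0,0]]], grip=1)

```text
time_s: 5.15
position: [0.4542, -0.1175, 0.0575]
orientation: [[0.036, 0.999, 0.001], [0.999, -0.036, -0.0], [-0.0, 0.001, -1.0]]
contact_force: [6.5, 0.1, -0.8]
finger_gap: 0.177
gripper_force: 60.8
```

Call:
jog_arm(moves=[[[0.002,0.015,0],[0,0,0]],[[0.003,0.035,0],[0,0,0]],[[0.004,0.055,0],[0,0,0]],[[0.005,0.075,0],[0,0,0]],[[0.006,0.095,0],[0,0,0]],[[0.006,0.115,0],[0,0,0]],[[0.007,0.135,0],[0,0,0]],[[0.008,0.15,0],[0,0,0]],[[0.008,0.158,0],[0,0,0]],[[0.008,0.16,0],[0,0,0]]])

```text
time_s: 6.4
position: [0.4574, -0.0372, 0.0574]
orientation: [[0.036, 0.999, -0.0], [0.999, -0.036, 0.0], [0.0, -0.0, -1.0]]
contact_force: [0.6, -2.8, 7.2]
finger_gap: 0.177
gripper_force: 62.0
```

Call:
jog_arm(moves=[[[0,0.003,0],[0,0,0]],[[0,0.006,0],[0,0,0]],[[0,0.009,0],[0,0,0]],[[0,0.011,0],[0,0,0]],[[0,0.013,0],[0,0,0]],[[0.001,0.015,0],[0,0,0]],[[0.001,0.016,0],[0,0,0]],[[0.001,0.017,0],[0,0,0]],[[0.001,0.018,0],[0,0,0]],[[0.001,0.018,0],[0,0,0]]])

```text
time_s: 7.65
position: [0.4578, -0.0305, 0.0575]
orientation: [[0.038, 0.999, 0.0], [0.999, -0.038, -0.002], [-0.002, 0.0, -1.0]]
contact_force: [-2.3, -18.2, 8.3]
finger_gap: 0.178
gripper_force: 62.0
```

Call:
jog_arm(moves=[[[0,-0.003,0],[0,0,0]],[[0,-0.003,0],[0,0,0]],[[0,-0.003,0],[0,0,0]],[[0,-0.003,0],[0,0,0]],[[0,-0.003,0],[0,0,0]],[[0,-0.003,0],[0,0,0]],[[0,-0.003,0.05],[0,0,0]],[[0,-0.003,0.1],[0,0,0]],[[0,-0.003,0.15],[0,0,0]],[[0,-0.003,0.19],[0,0,0]]], grip=0)

```text
time_s: 8.9
position: [0.458, -0.03, 0.1532]
orientation: [[0.036, 0.999, 0.0], [0.999, -0.036, 0.0], [0.0, 0.0, -1.0]]
contact_force: [0.1, -0.4, -0.4]
finger_gap: 0.999
gripper_force: 0.0
```

Call:
jog_arm(moves=[[[0.06,-0.03,0],[0,0,0]],[[0.12,-0.06,0],[0,0,0]],[[0.18,-0.09,0],[0,0,0]],[[0.24,-0.12,0],[0,0,0]],[[0.3,-0.15,0],[0,0,0]],[[0.34,-0.18,0],[0,0,0]],[[0.37,-0.2,0],[0,0,0]],[[0.372,-0.207,0],[0,0,0]],[[0.372,-0.207,0],[0,0,0]],[[0.372,-0.207,0],[0,0,0]]])

```text
time_s: 10.15
position: [0.6436, -0.1329, 0.1523]
orientation: [[0.035, 0.999, -0.0], [0.999, -0.035, 0.0], [0.0, -0.0, -1.0]]
contact_force: [0.1, 0.0, -0.0]
finger_gap: 1.0
gripper_force: 0.0
```

Run:
```python
from h import *
s,K,T,im,d=look("wrist","w2");print(s["position"].round(4),s["joints"].round(1))
n,l,st,c=cv2.connectedComponentsWithStats(orange(im))
for i in range(1,n):
    if st[i,4]>150:
        p=pts(K,T,d,l==i);p=p[(p[:,2]>.06)&(p[:,2]<.1)]
        if len(p):
            b=p[p[:,1]>p[:,1].max()-.008]
            print(st[i],p.min(0).round(4),p.max(0).round(4),"cross mid x",(b[:,0].min()+b[:,0].max())/2)
```

```text
[ 0.6436 -0.1329  0.1523] [-14.4  35.5  33.8  92.4 -22.2  58.9  24. ]
[ 235  166   48  100 2402] [ 0.6278 -0.1871  0.0621] [ 0.6611 -0.1084  0.0873] cross mid x 0.6444971904923984
```

Call:
jog_arm(moves=[[[0,0,-0.04],[0,0,0]],[[0,0,-0.08],[0,0,0]],[[0,0,-0.12],[0,0,0]],[[0,0,-0.155],[0,0,0]],[[0,0,-0.18],[0,0,0]],[[0,0,-0.19],[0,0,0]],[[0,0,-0.19],[0,0,0]],[[0,0,-0.19],[0,0,0]],[[0,0,-0.19],[0,0,0]],[[0,0,-0.19],[0,0,0]]])

```text
time_s: 11.45
position: [0.6441, -0.1334, 0.0575]
orientation: [[0.036, 0.999, 0.0], [0.999, -0.036, -0.0], [-0.0, 0.0, -1.0]]
contact_force: [0.5, 0.2, -0.0]
finger_gap: 1.0
gripper_force: 0.0
```

Call:
jog_arm(moves=[[[0,0,0],[0,0,0]],[[0,0,0],[0,0,0]],[[0,0,0],[0,0,0]],[[0,0,0],[0,0,0]],[[0,0,0],[0,0,0]],[[0,0,0],[0,0,0]],[[0,0,0],[0,0,0]],[[0,0,0],[0,0,0]],[[0,0,0],[0,0,0]],[[0,0,0],[0,0,0]]], grip=1)

```text
time_s: 12.7
position: [0.6438, -0.1335, 0.0574]
orientation: [[0.036, 0.999, -0.0], [0.999, -0.036, 0.0], [0.0, -0.0, -1.0]]
contact_force: [-3.8, 1.3, 5.7]
finger_gap: 0.173
gripper_force: 58.8
```

Call:
jog_arm(moves=[[[0.001,0.015,0],[0,0,0]],[[0.002,0.04,0],[0,0,0]],[[0.003,0.065,0],[0,0,0]],[[0.004,0.09,0],[0,0,0]],[[0.005,0.115,0],[0,0,0]],[[0.005,0.135,0],[0,0,0]],[[0.006,0.155,0],[0,0,0]],[[0.006,0.17,0],[0,0,0]],[[0.007,0.178,0],[0,0,0]],[[0.007,0.18,0],[0,0,0]]])

```text
time_s: 13.95
position: [0.6474, -0.0431, 0.0574]
orientation: [[0.035, 0.999, -0.0], [0.999, -0.035, 0.0], [0.0, -0.0, -1.0]]
contact_force: [-2.5, -3.3, 5.9]
finger_gap: 0.18
gripper_force: 59.4
```

Call:
jog_arm(moves=[[[0,0.003,0],[0,0,0]],[[0,0.006,0],[0,0,0]],[[0,0.009,0],[0,0,0]],[[0,0.012,0],[0,0,0]],[[0,0.015,0],[0,0,0]],[[0.001,0.017,0],[0,0,0]],[[0.001,0.019,0],[0,0,0]],[[0.001,0.021,0],[0,0,0]],[[0.001,0.022,0],[0,0,0]],[[0.001,0.022,0],[0,0,0]]])

```text
time_s: 15.2
position: [0.6476, -0.0374, 0.0574]
orientation: [[0.039, 0.999, 0.0], [0.999, -0.039, -0.005], [-0.005, 0.001, -1.0]]
contact_force: [-1.2, -25.6, 1.2]
finger_gap: 0.178
gripper_force: 58.7
```

Call:
jog_arm(moves=[[[0,-0.006,0],[0,0,0]],[[0,-0.006,0],[0,0,0]],[[0,-0.006,0],[0,0,0]],[[0,-0.006,0],[0,0,0]],[[0,-0.006,0],[0,0,0]],[[0,-0.006,0],[0,0,0]],[[0,-0.006,0.05],[0,0,0]],[[0,-0.006,0.12],[0,0,0]],[[0,-0.006,0.2],[0,0,0]],[[0,-0.006,0.28],[0,0,0]]], grip=0)

```text
time_s: 16.45
position: [0.6478, -0.0354, 0.1985]
orientation: [[0.036, 0.999, -0.0], [0.999, -0.036, -0.0], [-0.0, -0.0, -1.0]]
contact_force: [-0.3, -0.2, 0.7]
finger_gap: 1.001
gripper_force: 0.0
```

Call:
jog_arm(moves=[[[0,0,0.1],[0,0,-0.025]],[[0,0,0.2],[0,0,-0.05]],[[-0.02,0,0.28],[0,0,-0.075]],[[-0.05,0,0.34],[0,0,-0.1]],[[-0.08,0,0.36],[0,0,-0.125]],[[-0.11,0,0.36],[0,0,-0.15]],[[-0.14,0,0.36],[0,0,-0.175]],[[-0.17,0,0.36],[0,0,-0.2]],[[-0.19,0,0.36],[0,0,-0.225]],[[-0.2,0,0.36],[0,0,-0.25]]])

```text
time_s: 17.7
position: [0.5475, -0.0355, 0.3774]
orientation: [[0.999, -0.041, 0.0], [-0.041, -0.999, 0.001], [0.0, -0.001, -1.0]]
contact_force: [-0.6, -0.1, -0.4]
finger_gap: 0.998
gripper_force: 0.0
```

Run:
```python
from h import *
s,K,T,im,d=look("top","t2");print(s["position"].round(4),s["joints"].round(1))
n,l,st,c=cv2.connectedComponentsWithStats(orange(im))
for i in range(1,n):
    if st[i,4]>40:
        p=pts(K,T,d,l==i);p=p[(p[:,2]>.06)&(p[:,2]<.1)]
        if len(p):
            print(st[i],p.min(0).round(4),p.max(0).round(4))
```

```text
[ 0.5475 -0.0355  0.3774] [-49.6  17.   63.2  93.3 -15.4  79.2 -76.9]
[181 177   9  14  75] [0.6301 0.3286 0.075 ] [0.6725 0.3562 0.0854]
[184 200  29  17 245] [0.5479 0.2568 0.0741] [0.5984 0.3439 0.0862]
[298 240   6  11  46] [ 0.4427 -0.016   0.0787] [ 0.4727 -0.0031  0.087 ]
```

View pics/t2.png

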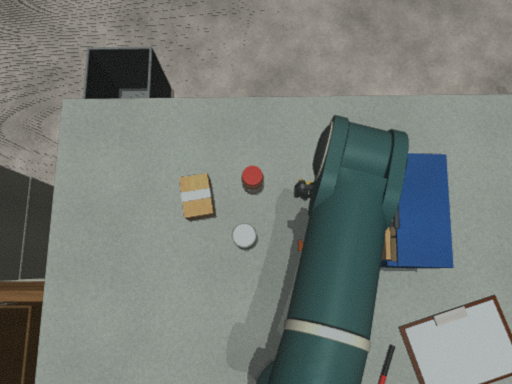

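The top view is mostly hidden by the arm, but the tin, jar and carton are undisturbed and the right tongue is out. Joint 3 is near its limit (63° of 72°), so I'll turn the other way, since a half turn gives the same grasp.

Call:
jog_arm(moves=[[[0,0,0],[0,0,0.025]],[[0,0,0],[0,0,0.05]],[[0,0,0],[0,0,0.075]],[[0,0,0],[0,0,0.1]],[[0,0,0],[0,0,0.125]],[[0,0,0],[0,0,0.15]],[[0,0,0],[0,0,0.175]],[[0,0,0],[0,0,0.2]],[[0,0,0],[0,0,0.225]],[[0,0,0],[0,0,0.25]]])

```text
time_s: 19.0
position: [0.548, -0.0355, 0.3773]
orientation: [[0.028, 1.0, 0.0], [1.0, -0.028, 0.0], [0.0, 0.0, -1.0]]
contact_force: [0.2, -0.0, -0.5]
finger_gap: 1.001
gripper_force: 0.0
```

Call:
jog_arm(moves=[[[0,0,0],[0,0,0.025]],[[0,0,0],[0,0,0.05]],[[0,0,0],[0,0,0.075]],[[0,0,0],[0,0,0.1]],[[0,0,0],[0,0,0.125]],[[0,0,0],[0,0,0.15]],[[0,0,0],[0,0,0.175]],[[0,0,0],[0,0,0.2]],[[0,0,0],[0,0,0.225]],[[0,0,0],[0,0,0.25]]])

```text
time_s: 20.25
position: [0.548, -0.0355, 0.3773]
orientation: [[-1.0, 0.028, 0.0], [0.028, 1.0, -0.0], [-0.0, -0.0, -1.0]]
contact_force: [0.1, 0.5, 0.6]
finger_gap: 1.001
gripper_force: 0.0
```

Run:
```python
from station import bot
s=bot.sense();print(s["position"].round(4),s["joints"].round(1),s["orientation"].round(3).tolist())
```

```text
[ 0.548  -0.0355  0.3773] [-27.7  11.2  33.4  92.7  -6.3  78.   94.9] [[-1.0, 0.028, 0.0], [0.028, 1.0, -0.0], [-0.0, -0.0, -1.0]]
```

Call:
jog_arm(moves=[[[0,-0.05,0],[0,0,-0.0013]],[[0,-0.1,0],[0,0,-0.0013]],[[0,-0.15,0],[0,0,-0.0013]],[[0,-0.2,0],[0,0,-0.0013]],[[0,-0.25,0],[0,0,-0.0013]],[[-0.006,-0.3,0],[0,0,-0.0013]],[[-0.006,-0.34,0],[0,0,-0.0013]],[[-0.006,-0.365,0],[0,0,-0.0013]],[[-0.006,-0.373,0],[0,0,-0.0013]],[[-0.006,-0.373,0],[0,0,-0.0013]]])

```text
time_s: 21.5
position: [0.5451, -0.2216, 0.3772]
orientation: [[-0.999, 0.043, -0.0], [0.043, 0.999, 0.0], [0.0, 0.0, -1.0]]
contact_force: [0.0, 0.1, 0.7]
finger_gap: 1.002
gripper_force: 0.0
```

Run:
```python
from h import *
s,K,T,im,d=look("wrist","w3");print(s["position"].round(4),s["joints"].round(1))
P=pts(K,T,d,np.ones_like(d,bool))
q=P[(P[:,2]>.285)&(P[:,2]<.33)&(abs(P[:,0]-.545)<.075)&(abs(P[:,1]+.222)<.04)]
print(len(q),q.min(0).round(4),q.max(0).round(4),np.median(q,0).round(4))
t=q[q[:,2]>q[:,2].max()-.004];print(t.mean(0).round(4),np.polyfit(q[:,0],q[:,1],1))
```

```text
[ 0.5451 -0.2216  0.3772] [-11.2  17.1  39.1  87.4 -10.8  79.4 116.2]
3009 [ 0.485  -0.2342  0.2851] [ 0.605  -0.2148  0.313 ] [ 0.5369 -0.2248  0.3101]
[ 0.5402 -0.225   0.3105] [-0.04055893 -0.20287675]
```

View pics/w3.png

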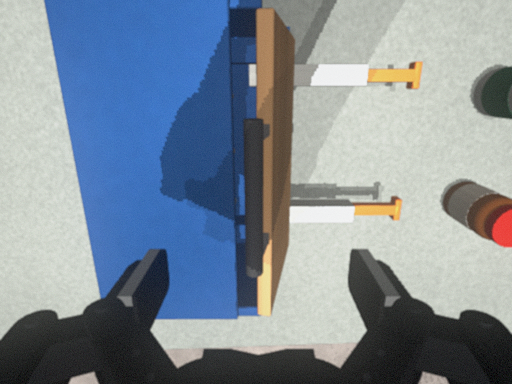

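The wrist view shows both bearers fully out, with aluminium visible at (335,75) and (322,213). The bar runs vertically at column 254, just left of the finger centre line.

Call:
jog_arm(moves=[[[0,-0.007,-0.03],[0,0,0]],[[0,-0.007,-0.07],[0,0,0]],[[0,-0.007,-0.11],[0,0,0]],[[0,-0.007,-0.15],[0,0,0]],[[0,-0.007,-0.175],[0,0,0]],[[0,-0.007,-0.184],[0,0,0]],[[0,-0.007,-0.184],[0,0,0]],[[0,-0.007,-0.184],[0,0,0]],[[0,-0.007,-0.184],[0,0,0]],[[0,-0.007,-0.184],[0,0,0]]])

```text
time_s: 22.8
position: [0.545, -0.2255, 0.2855]
orientation: [[-0.999, 0.044, 0.0], [0.044, 0.999, -0.0], [-0.0, -0.0, -1.0]]
contact_force: [-0.1, -0.8, -0.2]
finger_gap: 1.0
gripper_force: 0.0
```

Call:
jog_arm(moves=[[[0,0,0],[0,0,0]],[[0,0,0],[0,0,0]],[[0,0,0],[0,0,0]],[[0,0,0],[0,0,0]],[[0,0,0],[0,0,0]],[[0,0,0],[0,0,0]],[[0,0,0],[0,0,0]],[[0,0,0],[0,0,0]],[[0,0,0],[0,0,0]],[[0,0,0],[0,0,0]]], grip=1)

```text
time_s: 24.05
position: [0.545, -0.2252, 0.2854]
orientation: [[-0.999, 0.044, 0.0], [0.044, 0.999, 0.0], [-0.0, 0.0, -1.0]]
contact_force: [-2.3, 5.6, 5.9]
finger_gap: 0.139
gripper_force: 58.4
```

Run:
```python
import numpy as np
from station import bot
s=bot.sense();print(s["joints"].round(1),s["contact_force"].round(1))
ph=np.radians(np.linspace(-12,90,61))
b=.2*np.c_[.0403*np.sin(ph),.999*np.sin(ph),np.cos(ph)]/.5
for k in range(6):
    print(k,[[ (b[10*k+j]-b[10*k]).round(3).tolist(),[0,0,0]] for j in range(1,11)])
```

```text
[ -9.8  20.7  38.   95.  -13.5  68.9 118.7] [-2.3  5.6  5.9]
0 [[[0.0, 0.012, 0.002], [0, 0, 0]], [[0.001, 0.023, 0.004], [0, 0, 0]], [[0.001, 0.035, 0.006], [0, 0, 0]], [[0.002, 0.047, 0.007], [0, 0, 0]], [[0.002, 0.059, 0.008], [0, 0, 0]], [[0.003, 0.071, 0.009], [0, 0, 0]], [[0.003, 0.082, 0.009], [0, 0, 0]], [[0.004, 0.094, 0.009], [0, 0, 0]], [[0.004, 0.106, 0.008], [0, 0, 0]], [[0.005, 0.118, 0.007], [0, 0, 0]]]
1 [[[0.0, 0.012, -0.001], [0, 0, 0]], [[0.001, 0.024, -0.003], [0, 0, 0]], [[0.001, 0.035, -0.005], [0, 0, 0]], [[0.002, 0.047, -0.007], [0, 0, 0]], [[0.002, 0.058, -0.01], [0, 0, 0]], [[0.003, 0.07, -0.012], [0, 0, 0]], [[0.003, 0.081, -0.016], [0, 0, 0]], [[0.004, 0.093, -0.019], [0, 0, 0]], [[0.004, 0.104, -0.023], [0, 0, 0]], [[0.005, 0.115, -0.028], [0, 0, 0]]]
2 [[[0.0, 0.011, -0.005], [0, 0, 0]], [[0.001, 0.022, -0.01], [0, 0, 0]], [[0.001, 0.032, -0.015], [0, 0, 0]], [[0.002, 0.043, -0.02], [0, 0, 0]], [[0.002, 0.053, -0.026], [0, 0, 0]], [[0.003, 0.063, -0.032], [0, 0, 0]], [[0.003, 0.073, -0.039], [0, 0, 0]], [[0.003, 0.083, -0.046], [0, 0, 0]], [[0.004, 0.092
[... 460 characters left out ...]
 0]], [[0.001, 0.013, -0.02], [0, 0, 0]], [[0.001, 0.019, -0.03], [0, 0, 0]], [[0.001, 0.024, -0.041], [0, 0, 0]], [[0.001, 0.029, -0.051], [0, 0, 0]], [[0.001, 0.034, -0.062], [0, 0, 0]], [[0.002, 0.039, -0.073], [0, 0, 0]], [[0.002, 0.043, -0.084], [0, 0, 0]], [[0.002, 0.047, -0.095], [0, 0, 0]], [[0.002, 0.051, -0.107], [0, 0, 0]]]
5 [[[0.0, 0.003, -0.011], [0, 0, 0]], [[0.0, 0.006, -0.023], [0, 0, 0]], [[0.0, 0.009, -0.034], [0, 0, 0]], [[0.0, 0.011, -0.046], [0, 0, 0]], [[0.001, 0.013, -0.058], [0, 0, 0]], [[0.001, 0.015, -0.07], [0, 0, 0]], [[0.001, 0.016, -0.081], [0, 0, 0]], [[0.001, 0.017, -0.093], [0, 0, 0]], [[0.001, 0.017, -0.105], [0, 0, 0]], [[0.001, 0.017, -0.117], [0, 0, 0]]]
```

Call:
jog_arm(moves=[[[0.0,0.01,0.002],[0,0,0]],[[0.001,0.022,0.004],[0,0,0]],[[0.001,0.035,0.006],[0,0,0]],[[0.002,0.047,0.007],[0,0,0]],[[0.002,0.059,0.008],[0,0,0]],[[0.003,0.071,0.009],[0,0,0]],[[0.003,0.082,0.009],[0,0,0]],[[0.004,0.094,0.009],[0,0,0]],[[0.004,0.106,0.008],[0,0,0]],[[0.005,0.118,0.007],[0,0,0]]])

```text
time_s: 25.3
position: [0.5473, -0.166, 0.2889]
orientation: [[-0.999, 0.044, -0.0], [0.044, 0.999, 0.0], [0.0, 0.0, -1.0]]
contact_force: [-3.4, -0.3, 6.7]
finger_gap: 0.14
gripper_force: 62.0
```

Forces are small, so I'll continue.

Call:
jog_arm(moves=[[[0.0,0.012,-0.001],[0,0,0]],[[0.001,0.024,-0.003],[0,0,0]],[[0.001,0.035,-0.005],[0,0,0]],[[0.002,0.047,-0.007],[0,0,0]],[[0.002,0.058,-0.01],[0,0,0]],[[0.003,0.07,-0.012],[0,0,0]],[[0.003,0.081,-0.016],[0,0,0]],[[0.004,0.093,-0.019],[0,0,0]],[[0.004,0.104,-0.023],[0,0,0]],[[0.005,0.115,-0.028],[0,0,0]]])

```text
time_s: 26.55
position: [0.5499, -0.1083, 0.2748]
orientation: [[-0.999, 0.044, -0.0], [0.044, 0.999, 0.0], [0.0, 0.0, -1.0]]
contact_force: [-4.8, 0.5, 5.8]
finger_gap: 0.138
gripper_force: 62.2
```

Call:
jog_arm(moves=[[[0.0,0.011,-0.005],[0,0,0]],[[0.001,0.022,-0.01],[0,0,0]],[[0.001,0.032,-0.015],[0,0,0]],[[0.002,0.043,-0.02],[0,0,0]],[[0.002,0.053,-0.026],[0,0,0]],[[0.003,0.063,-0.032],[0,0,0]],[[0.003,0.073,-0.039],[0,0,0]],[[0.003,0.083,-0.046],[0,0,0]],[[0.004,0.092,-0.053],[0,0,0]],[[0.004,0.102,-0.06],[0,0,0]]])

```text
time_s: 27.8
position: [0.552, -0.0581, 0.2443]
orientation: [[-0.999, 0.044, -0.0], [0.044, 0.999, -0.001], [-0.0, -0.001, -1.0]]
contact_force: [2.8, -5.5, -4.9]
finger_gap: 0.14
gripper_force: 62.4
```

Run:
```python
from station import bot
s=bot.sense();print(s["joints"].round(1),s["contact_force"].round(1),s["moment"].round(2))
```

```text
[-25.   18.2  34.2 102.7 -11.4  62.6 100.6] [ 2.8 -5.5 -4.9] [-1.67 -0.56  0.07]
```

Call:
jog_arm(moves=[[[0.0,0.009,-0.008],[0,0,0]],[[0.001,0.018,-0.015],[0,0,0]],[[0.001,0.027,-0.024],[0,0,0]],[[0.001,0.035,-0.032],[0,0,0]],[[0.002,0.043,-0.041],[0,0,0]],[[0.002,0.051,-0.049],[0,0,0]],[[0.002,0.059,-0.059],[0,0,0]],[[0.003,0.066,-0.068],[0,0,0]],[[0.003,0.073,-0.077],[0,0,0]],[[0.003,0.08,-0.087],[0,0,0]]])

```text
time_s: 29.05
position: [0.5536, -0.0177, 0.201]
orientation: [[-0.999, 0.044, 0.0], [0.044, 0.999, -0.0], [-0.0, -0.0, -1.0]]
contact_force: [1.2, 2.5, 2.6]
finger_gap: 0.14
gripper_force: 61.8
```

Call:
jog_arm(moves=[[[0.0,0.006,-0.01],[0,0,0]],[[0.001,0.013,-0.02],[0,0,0]],[[0.001,0.019,-0.03],[0,0,0]],[[0.001,0.024,-0.041],[0,0,0]],[[0.001,0.029,-0.051],[0,0,0]],[[0.001,0.034,-0.062],[0,0,0]],[[0.002,0.039,-0.073],[0,0,0]],[[0.002,0.043,-0.084],[0,0,0]],[[0.002,0.047,-0.095],[0,0,0]],[[0.002,0.051,-0.107],[0,0,0]]])

```text
time_s: 30.3
position: [0.5546, 0.0078, 0.1474]
orientation: [[-0.999, 0.044, 0.0], [0.044, 0.999, 0.0], [-0.0, 0.0, -1.0]]
contact_force: [3.5, -0.9, 0.1]
finger_gap: 0.139
gripper_force: 61.4
```

Call:
jog_arm(moves=[[[0.0,0.003,-0.011],[0,0,0]],[[0.0,0.006,-0.023],[0,0,0]],[[0.0,0.009,-0.034],[0,0,0]],[[0.0,0.011,-0.046],[0,0,0]],[[0.001,0.013,-0.058],[0,0,0]],[[0.001,0.015,-0.07],[0,0,0]],[[0.001,0.016,-0.081],[0,0,0]],[[0.001,0.017,-0.092],[0,0,0]],[[0.001,0.017,-0.1],[0,0,0]],[[0.001,0.017,-0.105],[0,0,0]]])

```text
time_s: 31.55
position: [0.5548, 0.0161, 0.095]
orientation: [[-0.999, 0.044, -0.0], [0.044, 0.999, -0.0], [0.0, -0.0, -1.0]]
contact_force: [-0.4, -0.0, 0.6]
finger_gap: 0.138
gripper_force: 60.7
```

Call:
jog_arm(moves=[[[0,0,-0.002],[0,0,0]],[[0,0,-0.004],[0,0,0]],[[0,0,-0.006],[0,0,0]],[[0,0,-0.008],[0,0,0]],[[0,0,-0.009],[0,0,0]],[[0,0,-0.01],[0,0,0]],[[0,0,-0.011],[0,0,0]],[[0,0,-0.012],[0,0,0]],[[0,0,-0.012],[0,0,0]],[[0,0,-0.012],[0,0,0]]])

```text
time_s: 32.8
position: [0.5548, 0.0162, 0.0892]
orientation: [[-0.999, 0.044, -0.0], [0.044, 0.999, 0.0], [0.0, 0.0, -1.0]]
contact_force: [-3.5, 3.5, -1.8]
finger_gap: 0.135
gripper_force: 61.3
```

Call:
jog_arm(moves=[[[0,0,-0.001],[0,0,0]],[[0,0,-0.001],[0,0,0]],[[0,0,-0.002],[0,0,0]],[[0,0,-0.002],[0,0,0]],[[0,0,-0.003],[0,0,0]],[[0,0,-0.003],[0,0,0]],[[0,0,-0.004],[0,0,0]],[[0,0,-0.004],[0,0,0]],[[0,0,-0.004],[0,0,0]],[[0,0,-0.004],[0,0,0]]])

```text
time_s: 34.05
position: [0.5548, 0.0162, 0.0881]
orientation: [[-0.999, 0.044, -0.0], [0.044, 0.999, 0.001], [0.0, 0.001, -1.0]]
contact_force: [-10.8, 4.6, 17.8]
finger_gap: 0.139
gripper_force: 63.4
```

Contact is made at 18 N upward, so the flap is resting on the supports. I'll open only part way, to keep the inner finger clear of the flap edge, then rise.

Call:
jog_arm(moves=[[[0,0,0.002],[0,0,0]],[[0,0,0.002],[0,0,0]],[[0,0,0.002],[0,0,0]],[[0,0,0.002],[0,0,0]],[[0,0,0.002],[0,0,0]],[[0,0,0.002],[0,0,0]],[[0,0,0.002],[0,0,0]],[[0,0,0.002],[0,0,0]],[[0,0,0.002],[0,0,0]],[[0,0,0.002],[0,0,0]]], grip=0.65)

```text
time_s: 35.3
position: [0.555, 0.0161, 0.0883]
orientation: [[-0.999, 0.044, 0.0], [0.044, 0.999, -0.0], [-0.0, -0.0, -1.0]]
contact_force: [-0.7, -0.8, 0.4]
finger_gap: 0.344
gripper_force: 0.0
```

Run:
```python
from h import *
s,K,T,im,d=look("side","s2");print(s["contact_force"].round(1))
P=pts(K,T,d,np.ones_like(d,bool))
q=P[(P[:,2]>.09)&(P[:,2]<.13)&(P[:,1]<-.05)&(P[:,1]>-.16)&(P[:,0]>.43)&(P[:,0]<.66)]
print(len(q));A=np.c_[q[:,:2],np.ones(len(q))];print(np.linalg.lstsq(A,q[:,2],rcond=None)[0].round(4),np.median(q[:,2]) if len(q) else 0)
```

```text
[-0.7 -0.8  0.4]
3544
[ 0.0017 -0.0024  0.1145] 0.11571063108925686
```

The flap is level: slope about 0, top at 115 mm. The gripper is free of the bar, so I'll rise.

Call:
jog_arm(moves=[[[0,0,0.01],[0,0,0]],[[0,0,0.03],[0,0,0]],[[0,0,0.06],[0,0,0]],[[0,0,0.1],[0,0,0]],[[0,0,0.15],[0,0,0]],[[0,0,0.2],[0,0,0]],[[0,0,0.26],[0,0,0]],[[0,0,0.32],[0,0,0]],[[0,0,0.36],[0,0,0]],[[0,0,0.36],[0,0,0]]])

```text
time_s: 36.6
position: [0.5555, 0.0159, 0.2704]
orientation: [[-0.999, 0.044, 0.003], [0.044, 0.999, 0.001], [-0.003, 0.001, -1.0]]
contact_force: [0.1, -0.1, -1.1]
finger_gap: 0.35
gripper_force: 0.0
```

Run:
```python
from h import *
s,K,T,im,d=look("side","s3");print(s["contact_force"].round(1),s["position"].round(3))
P=pts(K,T,d,np.ones_like(d,bool))
q=P[(P[:,2]>.09)&(P[:,2]<.13)&(P[:,1]<-.05)&(P[:,1]>-.16)&(P[:,0]>.43)&(P[:,0]<.66)]
A=np.c_[q[:,:2],np.ones(len(q))];print(len(q),np.linalg.lstsq(A,q[:,2],rcond=None)[0].round(4))
```

```text
[ 0.1 -0.1 -1.1] [0.556 0.016 0.27 ]
3544 [ 0.0013 -0.0031  0.1146]
```

View pics/s3.png

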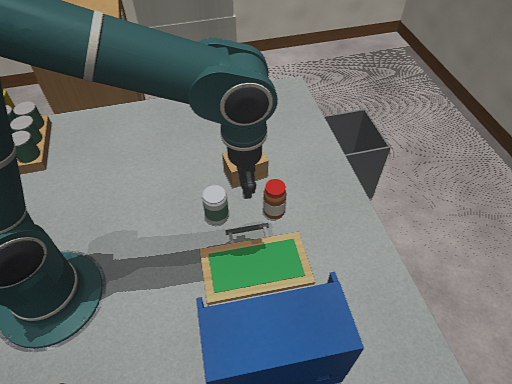

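The flap lies level at (258,267) with its bar free at (248,230). The tin (215,205), jar (275,198) and carton are where they were, and the gripper is clear.

```bash
python3 -c "
from station import bot
print(bot.hand_in())"
```

```text
the job is handed in; nothing more can be done
None
```

I pulled both supports out to their stops and lowered the flap under grip until it lay level on them. I then let go of the bar and handed the job in at about 37 s, with the tin, jar and carton still where they stood.

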